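# Rock the sorting gate over and feed the waiting lock cylinders

### The job

The two-way sorting chute is set to feed its left-hand pan. Press down the raised right-hand wing of its rocking gate with the fingertips until the gate tips over to the right and stays there; only then push the two lock cylinders that wait on the feed deck forward over the deck's far edge, so that both run down the right-hand chute into the right-hand pan. Push them only, without gripping or lifting them, and leave the lock cylinder in the left-hand pan, the padlock and the tin where they are.

Things in the scene. Friction and masses are not known exactly. Their poses are not given: they have to be found in the camera images.
- sorter: fixed sheet-metal sorting chute. Origin on the bench under the middle of the gate; +x points from the feed deck (robot's side) to the gate, +y left, z up; turned up to 0.3 rad. The gate rocks in an 84 mm wide channel (x -0.042 to 0.042) between two grey-green cheeks, 162 mm high for |y| under 0.046, 133 mm at |y| 0.056, falling to 67 mm at |y| 0.130; chutes lead from the gate's ends to the two pans
- gate (a joint): tilt of the rocking gate, rad: -0.44 = left wing down (the start), 0 = level, 0.44 = right wing down. A steel slug above the pivot makes it fall to either stop: once past level it tips over by itself. Rocking it takes 1 to 2 N at a wing. The slug (44 mm across, top about 192 mm above the bench) swings behind the far cheek, sorter x 0.054 to 0.088
- right_wing (a point): point on the upper face of the gate's right wing, 62 mm from the pivot line, 13 mm in from the wing's end; raised, it is about 159 mm above the bench. The gate is a flat steel plate 150 mm long (along the sorter's y), 78 mm wide, 3 mm thick; its pivot line lies along the sorter's x, 125 mm above the bench
- deck_edge (a point): middle of the far (gate side) edge of the feed deck, on its upper face. The deck is level steel sheet, 165 mm above the bench, 108 mm long (sorter's x), 86 mm wide between two side guides that stand 13 mm above it; open at both ends, nothing behind its near end
- right_pan (a point): middle of the rubber-lined floor of the right-hand catch pan, 6 mm above the bench; the pan is 116 mm along the sorter's x and 95 mm along y, walls 34 to 46 mm high
- left_pan (a point): the same for the left-hand pan
- cylinder_front: brass profile lock cylinder lying flat on the feed deck, the one nearer to the gate, its length across the deck; 32 mm (own x) by 68 mm (own y) by 17 mm high, 0.17 kg; origin at the centre of its underside
- cylinder_rear: the same kind of lock cylinder lying behind the front one, nearer to the robot; same size and origin
- cylinder_sorted: a lock cylinder of the same size that already lies in the left-hand pan; to be left alone
- key_machine: fixed key-cutting machine on the bench at the left, no part of the job; up to 0.29 m high, it fills about y 0.23 to 0.65 and x 0.2 to 0.7: cross above it. Its origin is under its centre
- padlock: brass padlock 63x42x19 mm lying on the bench left of the feed deck; origin under its centre; to be left alone
- tin: round tin, diameter 63 mm, 46 mm high, standing on the bench right of the feed deck; origin under its centre; to be left alone
Mind the look-alikes: they are no part of the job. Leave any green, grey or turquoise look-alike of the cylinder_front alone.

How it is judged (in metres and radians):
On the way:
1. the gate has been rocked over to the right while both cylinders still lie on the feed deck (value of joint gate above 0.38 rad and z of each of cylinder_front, cylinder_rear in the frame of sorter above 0.155 m), for 0.2 s.
At the end, for the whole second after the job is handed in: gate tipped right (over 0.40 rad); both waiting cylinders at rest in the right pan (sorter y -0.225 to -0.12, |x| under 0.06, origin under 75 mm high); the sorted cylinder, padlock and tin within 30 mm of where they were (value of joint gate above 0.4 rad and y of cylinder_front in the frame of sorter between -0.225 and -0.12 m and x of cylinder_front in the frame of sorter between -0.06 and 0.06 m and z of each of cylinder_front, cylinder_rear in the frame of sorter below 0.075 m and linear speed of each of cylinder_front, cylinder_rear below 0.03 m/s and y of cylinder_rear in the frame of sorter between -0.225 and -0.12 m and x of cylinder_rear in the frame of sorter between -0.06 and 0.06 m and y of cylinder_sorted in the frame of sorter above 0.12 m and distance of each of cylinder_sorted, padlock, tin from where it was at the start of the episode below 0.03 m); the robot touches nothing.
It fails at once if a waiting cylinder is lifted off the feed deck (more than 18 mm) (z of any of cylinder_front, cylinder_rear in the frame of sorter above 0.183 m).
It fails at once if a waiting cylinder is carried out level over the gate instead of being pushed over the edge (more than 47 mm past the edge at deck height) ((x of cylinder_front in the frame of sorter above 0.005 m and z of cylinder_front in the frame of sorter above 0.153 m) or (x of cylinder_rear in the frame of sorter above 0.005 m and z of cylinder_rear in the frame of sorter above 0.153 m)).
It fails at once if a waiting cylinder is squeezed or rammed with more than 20 N (contact force between the fingers and cylinder_front above 20 N or contact force between the fingers and cylinder_rear above 20 N).
It fails at once if the cylinder in the left-hand pan, the padlock or the tin is disturbed (moved more than 30 mm) (distance of any of cylinder_sorted, padlock, tin from where it was at the start of the episode above 0.03 m).
It also fails if it takes over 51 s, if anything falls off the work surface, if the arm or the gripper's body presses on something with over 40 N, if the wrist force passes 120 N, or if a joint passes its speed limit or range.

### The arm

A 7-joint arm with a two-finger parallel gripper is mounted at the origin on a cart in front of the work surface, level with it; the furniture and walls round the work are solid. World frame = base frame: x ahead of the robot, y to its left, z up, the work surface at z = 0. Lengths are in mm, angles in rad, forces in N, time in s.
With the tool pointing down it reaches from about 400 to 875 mm from the base axis. Payload 4.4 kg.
Tool frame: the origin (TCP) lies on the centre line of the jaws, within the pads' length; the fingertips stand 11 mm ahead of it and the grasp point (between the pads) lies 8 mm behind it (ctrl.tips_ahead is the distance from the TCP to the fingertips, in mm); z points along the fingers, y is the line along which they close (so a half turn about z gives the same grasp; the last joint's range is limited). The gripper opens to 85 mm and grips with 20 to 120 N. Pads are 22 mm wide; open, the fingers measure 114 mm over their backs; the gripper's body (76 mm by 85 mm) begins 54 mm behind the grasp point. The pads swing forward as they close: fully open they stand 13 mm farther back than shut.
Start: joints at [1.219, 0.628, 0.038, 1.517, -0.027, 0.996, -0.02], TCP at [183.278, -623.64, 242.313] pointing down, gripper open.
Joint ranges: [-3.06, 3.06], [-0.37, 2.12], [-1.25, 1.32], [0.18, 2.47], [-1.1, 4.24], [0.23, 1.98], [-2.94, 2.94]. Speed limits (rad/s): [2.57, 2.57, 3.14, 3.14, 3.14, 3.14, 3.14].

### API

Orientations are given as [roll, pitch, yaw] about the fixed x, y, z axes, in that order (R = Rz(yaw) Ry(pitch) Rx(roll)).
In Python, from cell import ctrl, eyes, job gives the robot as it stands. The module is installed in compiled form; this text tells all that it offers.
- The arm moves only by the tool carry_out, never from a script. Its argument "moves" is a list of rows, each an object of numbers: "tx", "ty", "tz": the shift along the tool's x, y, z as a fraction of full scale; "twist": the turn about the tool's z as a fraction of full scale; "fingers": the opening, from 0 (shut) to 1 (fully open). In form: [{"tx": .., "ty": .., "tz": .., "twist": .., "fingers": ..}, ...]. A call has 1 to 12 rows; each row shifts and turns the commanded pose from where the row before left it, along the tool's axes as they then stand; what a row does not reach is not made up. Full scale, the value 1, is 0.3 m for a shift and pi rad for a turn. A row lasts 1/8 s, in which the tool goes at most 62.5 mm and 10.7 degrees, less where a joint would pass 70% of its speed; a pose out of reach is approached as far as the arm can. A call with a number of a shift or a turn outside -1 to 1 is refused whole. A call with a gripper value outside its range is refused whole. The fingers move at their own pace and stop on an object; the grip force is fixed at half the most. Time passes only in rows, so rows that do not move let the fingers close. It gives the time, the measured TCP pose, the force, the opening and the grip force at its end, in the units of the state.
- ctrl.read_state(): the state, without advancing time (a new reading comes with each control period).
- eyes.get_image(name): name is "scene" or "top" or "wrist"; returns a dict with "color" (420x560x3 uint8, blue, green, red), "fovy" (degrees; the focal length in pixels is half the picture's height over the tangent of half this angle, whatever the lens; pixels are square), "cx", "cy" (the principal point, pixels), "k1" (the pictures are not rectified: a ray, as slopes to the right and down, at radius r is drawn at 1 + k1 r^2 times it, then the intrinsics apply), "world_from_camera" (4x4, takes a point from camera to world coordinates). Camera axes: x right, y up, looking along -z (the intrinsics and any distortion apply to the point x, -y, -z); pixel columns grow to the right and rows downward; lengths in mm; the calibration is good to about 2 mm. A picture is of the moment at which its call begins. There is no depth.
- job.finish_job(): hands the job in; it is judged then, once.
The state is a dict: "clock": time; "qpos": joint angles; "qd": joint speeds; "tau": joint torques, N m; "eef_pos": TCP position; "tool_rot": TCP orientation; "force": force on the tool from outside, world axes, zero at the start; "torque": the same for the moment, N m; "width": finger opening in mm; "gripper_force": force on a finger pad.
Only numpy, scipy, OpenCV 4.12 (cv2) and the standard library are available. Lean on these libraries where they do the work, as an engineer would, in place of code of your own. Each camera call takes 0.05 s, during which the arm holds its last target. There are 200 camera calls.

## Working session

There is one attempt and no reset: what is moved stays moved. The work goes in short steps, Python scripts to look and compute and a tool call to move; the robot and the scene stay as the last step left them, time stands still between calls to the robot, and variables do not carry over. Pictures are saved under pics/ and viewed, at most 10 in all, crops included, and the job is handed in when it is done.

Besides the shell and the picture viewer there is one more tool, called as name(argument=value, ...) on one line, values as JSON. carry_out: Moves the arm, as the interface text tells. Its arguments: {"type":"object","properties":{"moves":{"type":"array","items":{"type":"object","properties":{"tx":{"type":"number","minimum":-1,"maximum":1},"ty":{"type":"number","minimum":-1,"maximum":1},"tz":{"type":"number","minimum":-1,"maximum":1},"twist":{"type":"number","minimum":-1,"maximum":1},"fingers":{"type":"number"}}}}},"required":["moves"]}

```bash
mkdir -p pics
python3 - <<'E'
from cell import ctrl, eyes, job
import cv2,numpy as np
s=ctrl.read_state(); print(s['clock'],s['eef_pos'],s['tool_rot'],s['width'],ctrl.tips_ahead)
for n in ("scene","top"):
    d=eyes.get_image(n); cv2.imwrite(f"pics/{n}0.png",d["color"])
    print(n,d["fovy"],d["cx"],d["cy"],d["k1"],np.round(d["world_from_camera"],3).tolist())
E
```

```text
0.0 [ 183.08843797 -623.05072487  241.4012719 ] [-3.13970088e+00  3.22728537e-05  2.85754191e-01] 85.12359701844424 11.0
scene 46.66151667646568 276.91460204908475 209.75693873757285 -0.04363490754414847 [[-0.886, 0.319, -0.336, -1.951], [-0.463, -0.575, 0.675, 1080.666], [0.022, 0.753, 0.657, 1090.858], [0.0, 0.0, 0.0, 1.0]]
top 48.592698347443466 282.22637809268093 215.8440340530105 -0.055872757532371364 [[0.007, 0.984, -0.176, 321.218], [-1.0, 0.008, 0.007, 77.715], [0.008, 0.176, 0.984, 1237.889], [0.0, 0.0, 0.0, 1.0]]
```

View pics/scene0.png

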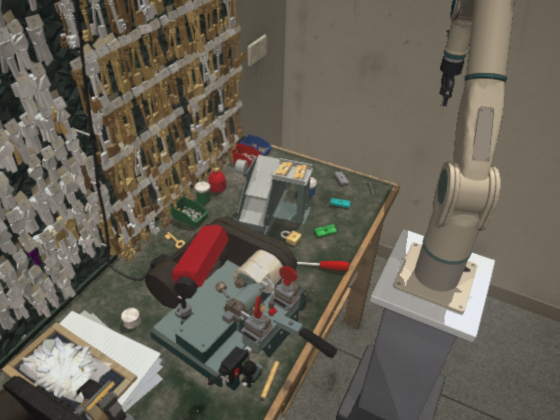

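View pics/top0.png

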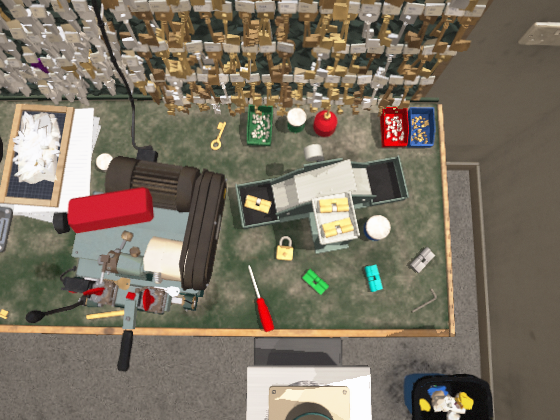

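The top view shows brass cylinders on the deck at about (334,205) and (338,228), and the sorted one at (257,203). The look-alikes are green (315,282), turquoise (373,278) and grey (422,260). I choose the two brass ones on the deck and check them in a close crop.

Run:
```python
import cv2
i=cv2.imread("pics/top0.png")[140:260,230:420]
cv2.imwrite("pics/crop.png",cv2.resize(i,None,fx=4.2,fy=4.2,interpolation=cv2.INTER_CUBIC))
```

```text
(no output)
```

View pics/crop.png

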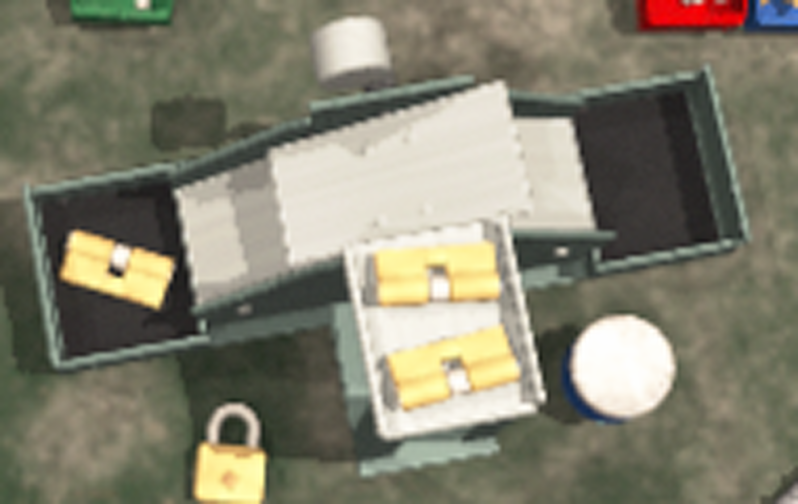

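```bash
cat > h.py <<'E'
import numpy as np,cv2
from cell import ctrl,eyes,job
def proj(d,P):
    M=np.linalg.inv(d["world_from_camera"]); p=np.atleast_2d(P)@M[:3,:3].T+M[:3,3]
    f=d["color"].shape[0]/2/np.tan(np.radians(d["fovy"]/2))
    s=np.c_[p[:,0]/-p[:,2],-p[:,1]/-p[:,2]]; s=s*(1+d["k1"]*(s**2).sum(1,keepdims=True))
    return s*f+[d["cx"],d["cy"]]
def ray(d,uv,z):
    f=d["color"].shape[0]/2/np.tan(np.radians(d["fovy"]/2))
    K=np.array([[f,0,d["cx"]],[0,f,d["cy"]],[0,0,1]])
    s=cv2.undistortPoints(np.array(uv,float).reshape(-1,1,2),K,np.array([d["k1"],0,0,0.]))[:,0]
    T=np.array(d["world_from_camera"]); v=np.c_[s[:,0],-s[:,1],-np.ones(len(s))]@T[:3,:3].T
    return T[:3,3]+v*((z-T[2,3])/v[:,2])[:,None]
def S2W(q,P):
    c,s=np.cos(q[2]),np.sin(q[2]); P=np.atleast_2d(P).astype(float)
    return np.c_[q[0]+c*P[:,0]-s*P[:,1],q[1]+s*P[:,0]+c*P[:,1],P[:,2]]
def W2S(q,P):
    c,s=np.cos(q[2]),np.sin(q[2]); P=np.atleast_2d(P)-[q[0],q[1],0]
    return np.c_[c*P[:,0]+s*P[:,1],-s*P[:,0]+c*P[:,1],P[:,2]]
E
python3 - <<'E'
from h import *
from scipy.optimize import least_squares
d=eyes.get_image("top")
px=np.array([[507,85],[530,215],[270,150],[290,265],[345,250],[508,220],[543,402],[380,437]])
full=lambda a:np.array(a)/4.2+[230,140]-0.38
P=np.array([[39,-67,158],[-39,-67,158],[39,68.5,94.5],[-39,68.5,94.5],[-42,45,178],[-42,-45,178],[-150,-45,178],[-150,45,178]])
r=least_squares(lambda q:(proj(d,S2W(q,P))-full(px)).ravel(),[600,0,0.1],x_scale=[100,100,.1])
print(r.x,np.round(r.fun.reshape(-1,2),1).tolist())
q=r.x
cyl={'front':[[375,250],[495,243],[498,300],[380,305]],'rear':[[390,362],[507,328],[520,375],[402,410]]}
for k,c in cyl.items():
    w=W2S(q,ray(d,full(c),182)); print(k,np.round(w[:,:2],0).tolist(),w.mean(0).round(1))
w=W2S(q,ray(d,full([[622,365]]),46));print('tin',w, S2W(q,w))
print('right wing',S2W(q,[[0,-56,159]]),'edge',S2W(q,[[-42,0,165]]))
print('pancorners R',W2S(q,ray(d,full([[708,70],[745,240]]),46)).round())
E
```

```text
[ 6.03459008e+02 -3.44748071e+01  1.78464557e-01] [[-0.0, -0.3], [0.9, -0.3], [0.4, 0.1], [1.1, 2.4], [-0.3, -1.5], [-1.3, -0.7], [-0.5, 1.1], [-0.1, -0.7]]
front [[-49.0, 29.0], [-57.0, -37.0], [-88.0, -33.0], [-80.0, 32.0]] [-68.6  -2.2 182. ]
rear [[-112.0, 33.0], [-105.0, -34.0], [-131.0, -36.0], [-139.0, 31.0]] [-121.9   -1.8  182. ]
tin [[-119.80566045 -125.58324098   46.        ]] [[ 507.8495477  -179.33121087   46.        ]]
right wing [[613.40005715 -89.5853828  159.        ]] edge [[562.1260767  -41.93059365 165.        ]]
pancorners R [[  57. -220.   46.]
 [ -55. -219.   46.]]
```

carry_out(moves=[{"twist": 0.034,"fingers": 0},{"tx": 0.14,"ty": -0.12,"fingers": 0},{"tx": 0.14,"ty": -0.12,"fingers": 0},{"tx": 0.14,"ty": -0.12,"fingers": 0},{"tx": 0.14,"ty": -0.12,"fingers": 0},{"tx": 0.14,"ty": -0.12,"fingers": 0},{"tx": 0.14,"ty": -0.12,"fingers": 0},{"tx": 0.14,"ty": -0.12,"fingers": 0},{"tx": 0.14,"ty": -0.12,"fingers": 0},{"tx": 0.14,"ty": -0.12,"fingers": 0},{"tx": 0.14,"ty": -0.12,"fingers": 0},{"fingers": 0}])

```text
validation failed for argument at $.mo...
```

```bash
cat >> h.py <<'E'
Q=[603.5,-34.5,0.178]
def st():
    s=ctrl.read_state(); print(s['clock'],np.round(s['eef_pos'],1),np.round(s['tool_rot'],3),'sorter',W2S(Q,s['eef_pos']).round(1),'F',np.round(s['force'],1),s['width'],ctrl.tips_ahead); return s
def go(x,y,z):
    s=ctrl.read_state(); w=S2W(Q,[[x,y,z]])[0]-s['eef_pos']; a=s['tool_rot'][2]; c,n=np.cos(a),np.sin(a)
    print('need units',np.round([(c*w[0]+n*w[1])/300,(n*w[0]-c*w[1])/300,-w[2]/300],3),'twist',round((a-Q[2])/np.pi,4))
E
python3 -c "
from h import *
st();go(-2,-61,241)"
```

```text
0.15 [ 183.1 -623.2  241.6] [-3.14  -0.     0.286] sorter [[-517.9 -505.   241.6]] F [ 0.5  0.2 -0.4] 85.21707832585848 11.0
need units [ 1.869 -1.286  0.002] twist 0.0343
```

carry_out(moves=[{"tx": 0,"ty": 0,"tz": 0,"twist": 0.034,"fingers": 0},{"tx": 0.14,"ty": -0.12,"tz": 0,"twist": 0,"fingers": 0},{"tx": 0.14,"ty": -0.12,"tz": 0,"twist": 0,"fingers": 0},{"tx": 0.14,"ty": -0.12,"tz": 0,"twist": 0,"fingers": 0},{"tx": 0.14,"ty": -0.12,"tz": 0,"twist": 0,"fingers": 0},{"tx": 0.14,"ty": -0.12,"tz": 0,"twist": 0,"fingers": 0},{"tx": 0.14,"ty": -0.12,"tz": 0,"twist": 0,"fingers": 0},{"tx": 0.14,"ty": -0.12,"tz": 0,"twist": 0,"fingers": 0},{"tx": 0.14,"ty": -0.12,"tz": 0,"twist": 0,"fingers": 0},{"tx": 0.14,"ty": -0.12,"tz": 0,"twist": 0,"fingers": 0},{"tx": 0.14,"ty": -0.12,"tz": 0,"twist": 0,"fingers": 0},{"tx": 0,"ty": 0,"tz": 0,"twist": 0,"fingers": 0}])

```text
clock: 1.65
eef_pos: [535.6, -188.8, 241.9]
tool_rot: [-3.139, -0.002, 0.188]
force: [-0.4, -0.5, 0.8]
width: -0.2
gripper_force: 0.0
```

```bash
python3 -c "
from h import *
st();go(-2,-61,241)"
```

```text
1.65 [ 535.6 -188.8  241.9] [-3.139e+00 -2.000e-03  1.880e-01] sorter [[ -94.1 -139.8  241.9]] F [-0.4 -0.5  0.8] -0.2027596336929283 11.0
need units [ 0.31  -0.26   0.003] twist 0.0033
```

carry_out(moves=[{"tx": 0.1,"ty": -0.09,"tz": 0,"twist": 0.003,"fingers": 0},{"tx": 0.1,"ty": -0.09,"tz": 0,"twist": 0,"fingers": 0},{"tx": 0.11,"ty": -0.08,"tz": 0,"twist": 0,"fingers": 0},{"tx": 0,"ty": 0,"tz": 0,"twist": 0,"fingers": 0},{"tx": 0,"ty": 0,"tz": 0.09,"twist": 0,"fingers": 0},{"tx": 0,"ty": 0,"tz": 0.09,"twist": 0,"fingers": 0},{"tx": 0,"ty": 0,"tz": 0,"twist": 0,"fingers": 0},{"tx": 0,"ty": 0,"tz": 0,"twist": 0,"fingers": 0}])

```text
clock: 2.65
eef_pos: [610.8, -103.0, 189.2]
tool_rot: [3.141, -0.001, 0.168]
force: [-0.5, 0.0, 0.9]
width: -0.3
gripper_force: 0.0
```

```bash
python3 -c "
from h import *
st();go(-2,-61,129)
a=[eyes.get_image(n)['color'] for n in ('top','scene')]
c=[cv2.resize(a[0][140:260,230:420],None,fx=2.1*2,fy=2.1*2),cv2.resize(a[1][130:250,200:390],None,fx=4.2,fy=4.2)]
cv2.imwrite('pics/a.png',cv2.resize(np.vstack(c),None,fx=.59,fy=.59))"
```

```text
2.65 [ 610.8 -103.   189.2] [ 3.141e+00 -1.000e-03  1.680e-01] sorter [[ -4.9 -68.7 189.2]] F [-0.5  0.   0.9] -0.31352968386835756 11.0
need units [ 0.01  -0.026  0.201] twist -0.0031
```

View pics/a.png

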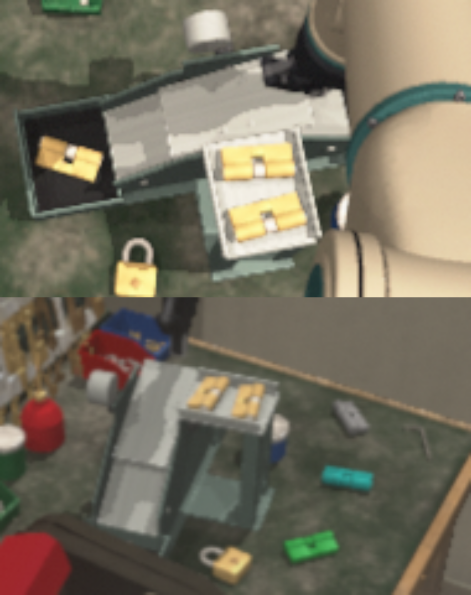

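The gate's raised right wing sits under the fingertips (about (290,75) in the crop), and both cylinders are still on the deck. I'll shift about 9 mm inward and press.

carry_out(moves=[{"tx": 0.01,"ty": -0.03,"tz": 0,"twist": -0.003,"fingers": 0},{"tx": 0,"ty": 0,"tz": 0,"twist": 0,"fingers": 0},{"tx": 0,"ty": 0,"tz": 0.03,"twist": 0,"fingers": 0},{"tx": 0,"ty": 0,"tz": 0.03,"twist": 0,"fingers": 0},{"tx": 0,"ty": 0,"tz": 0.03,"twist": 0,"fingers": 0},{"tx": 0,"ty": 0,"tz": 0.03,"twist": 0,"fingers": 0},{"tx": 0,"ty": 0,"tz": 0.03,"twist": 0,"fingers": 0},{"tx": 0,"ty": 0,"tz": 0.03,"twist": 0,"fingers": 0},{"tx": 0,"ty": 0,"tz": 0.03,"twist": 0,"fingers": 0},{"tx": 0,"ty": 0,"tz": 0,"twist": 0,"fingers": 0},{"tx": 0,"ty": 0,"tz": 0,"twist": 0,"fingers": 0}])

```text
clock: 4.12
eef_pos: [612.3, -92.5, 125.5]
tool_rot: [3.141, -0.0, 0.179]
force: [1.3, 0.7, -1.1]
width: -0.5
gripper_force: 0.0
```

```bash
python3 -c "
from h import *
st();go(-2,-61,129)
a=[eyes.get_image(n)['color'] for n in ('top','scene')]
c=[cv2.resize(a[0][140:260,230:420],None,fx=2.1*2,fy=2.1*2),cv2.resize(a[1][130:250,200:390],None,fx=4.2,fy=4.2)]
cv2.imwrite('pics/b.png',cv2.resize(np.vstack(c),None,fx=.59,fy=.59))"
```

```text
4.125 [612.3 -92.5 125.5] [ 3.141 -0.     0.179] sorter [[ -1.6 -58.6 125.5]] F [ 1.3  0.7 -1.1] -0.4515695773646662 11.0
need units [-0.001  0.008 -0.012] twist 0.0003
```

View pics/b.png

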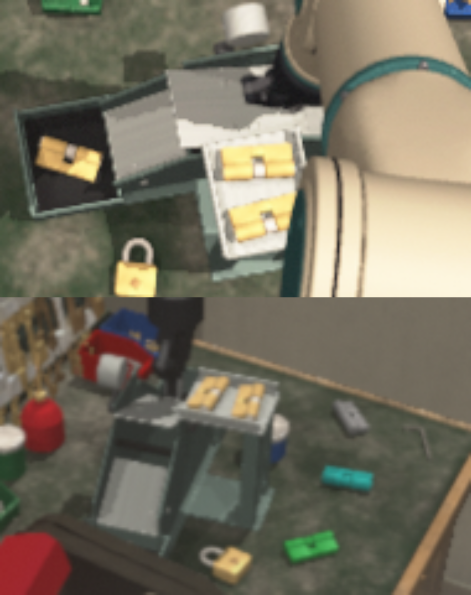

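The gate has tipped right (slug now on the right, left wing up) and both cylinders are still on the deck. Next I retreat up and move behind the deck.

carry_out(moves=[{"tx": 0,"ty": 0,"tz": -0.1,"twist": 0,"fingers": 0},{"tx": 0,"ty": 0,"tz": -0.1,"twist": 0,"fingers": 0},{"tx": 0,"ty": 0,"tz": -0.1,"twist": 0,"fingers": 0},{"tx": 0,"ty": 0,"tz": -0.1,"twist": 0,"fingers": 0},{"tx": 0,"ty": 0,"tz": 0,"twist": 0,"fingers": 0},{"tx": -0.12,"ty": -0.04,"tz": 0,"twist": 0,"fingers": 0.4},{"tx": -0.12,"ty": -0.04,"tz": 0,"twist": 0,"fingers": 0.4},{"tx": -0.12,"ty": -0.04,"tz": 0,"twist": 0,"fingers": 0.4},{"tx": -0.12,"ty": -0.04,"tz": 0,"twist": 0,"fingers": 0.4},{"tx": -0.13,"ty": -0.03,"tz": 0,"twist": 0,"fingers": 0.4},{"tx": 0,"ty": 0,"tz": 0,"twist": 0,"fingers": 0.4},{"tx": 0,"ty": 0,"tz": 0,"twist": 0,"fingers": 0.4}])

```text
clock: 5.72
eef_pos: [422.7, -68.9, 245.4]
tool_rot: [3.141, -0.001, 0.179]
force: [0.6, -0.6, 0.1]
width: 34.4
gripper_force: 0.0
```

```bash
python3 -c "
from h import *
st();go(-185,-2,181)
d=eyes.get_image('top')
cv2.imwrite('pics/c.png',cv2.resize(d['color'][140:280,230:420],None,fx=4,fy=4))"
```

```text
5.725 [422.7 -68.9 245.4] [ 3.141e+00 -1.000e-03  1.790e-01] sorter [[-184.1   -1.9  245.4]] F [ 0.6 -0.6  0.1] 34.403453692837054 11.0
need units [-0.003  0.     0.215] twist 0.0003
```

View pics/c.png

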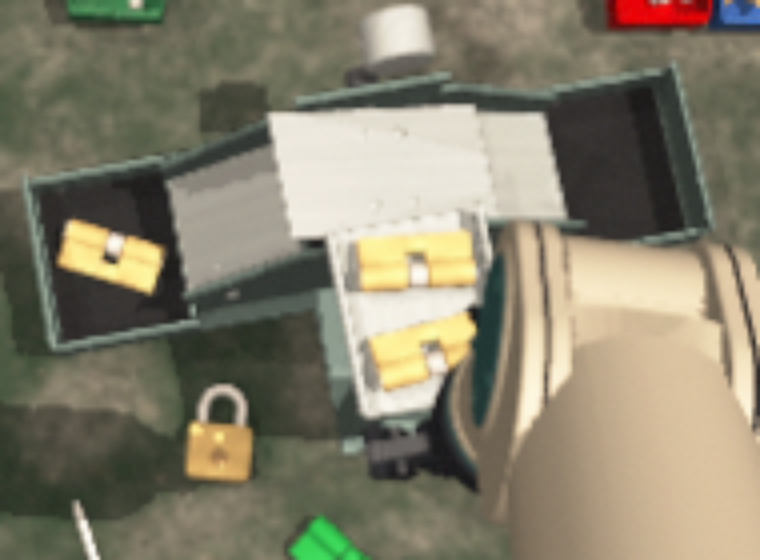

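The gate is right-down and the fingers are behind the deck's near end at (400,450). Next I lower and push.

carry_out(moves=[{"tx": 0,"ty": 0,"tz": 0.08,"twist": 0,"fingers": 0.4},{"tx": 0,"ty": 0,"tz": 0.08,"twist": 0,"fingers": 0.4},{"tx": 0,"ty": 0,"tz": 0.055,"twist": 0,"fingers": 0.4},{"tx": 0,"ty": 0,"tz": 0,"twist": 0,"fingers": 0.4},{"tx": 0.04,"ty": 0,"tz": 0,"twist": 0,"fingers": 0.4},{"tx": 0.03,"ty": 0,"tz": 0,"twist": 0,"fingers": 0.4},{"tx": 0.012,"ty": 0,"tz": 0,"twist": 0,"fingers": 0.4},{"tx": 0.012,"ty": 0,"tz": 0,"twist": 0,"fingers": 0.4},{"tx": 0.012,"ty": 0,"tz": 0,"twist": 0,"fingers": 0.4},{"tx": 0.012,"ty": 0,"tz": 0,"twist": 0,"fingers": 0.4},{"tx": 0,"ty": 0,"tz": 0,"twist": 0,"fingers": 0.4}])

```text
clock: 7.15
eef_pos: [457.0, -62.6, 180.8]
tool_rot: [3.142, -0.0, 0.179]
force: [-0.3, 0.6, -0.2]
width: 34.0
gripper_force: 0.0
```

```bash
python3 -c "
from h import *
st();go(-106,-2,180)
cv2.imwrite('pics/d.png',np.hstack([cv2.resize(eyes.get_image('top')['color'][140:260,230:420],None,fx=2.1,fy=3.15),cv2.resize(eyes.get_image('scene')['color'][150:240,220:320],None,fx=4.2,fy=4.2)]))"
```

```text
7.15 [457.  -62.6 180.8] [ 3.142 -0.     0.179] sorter [[-149.2   -1.7  180.8]] F [-0.3  0.6 -0.2] 33.97775157284551 11.0
need units [0.144 0.001 0.003] twist 0.0004
```

View pics/d.png

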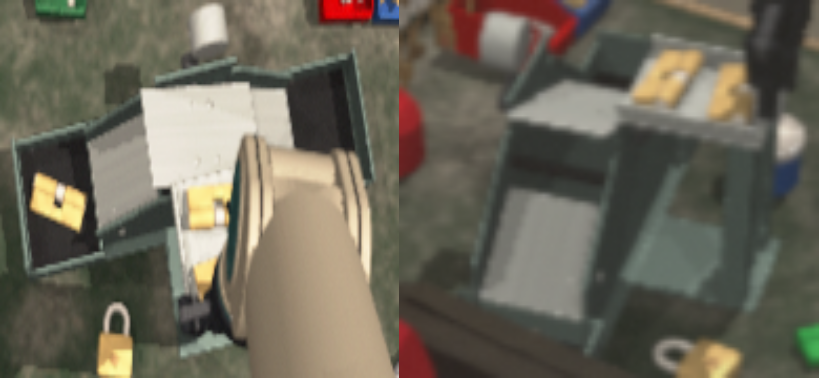

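The fingers are just behind the rear cylinder at (745,90), inside the guides. I keep pushing.

carry_out(moves=[{"tx": 0.012,"ty": 0,"tz": 0,"twist": 0,"fingers": 0.4},{"tx": 0.012,"ty": 0,"tz": 0,"twist": 0,"fingers": 0.4},{"tx": 0.012,"ty": 0,"tz": 0,"twist": 0,"fingers": 0.4},{"tx": 0.012,"ty": 0,"tz": 0,"twist": 0,"fingers": 0.4},{"tx": 0.012,"ty": 0,"tz": 0,"twist": 0,"fingers": 0.4},{"tx": 0.012,"ty": 0,"tz": 0,"twist": 0,"fingers": 0.4},{"tx": 0.012,"ty": 0,"tz": 0,"twist": 0,"fingers": 0.4},{"tx": 0.012,"ty": 0,"tz": 0,"twist": 0,"fingers": 0.4},{"tx": 0.012,"ty": 0,"tz": 0,"twist": 0,"fingers": 0.4},{"tx": 0.012,"ty": 0,"tz": 0,"twist": 0,"fingers": 0.4}])

```text
clock: 8.5
eef_pos: [492.3, -56.1, 180.8]
tool_rot: [-3.142, 0.0, 0.179]
force: [-0.6, -0.8, 0.7]
width: 34.1
gripper_force: 0.6
```

carry_out(moves=[{"tx": 0.012,"ty": 0,"tz": 0,"twist": 0,"fingers": 0.4},{"tx": 0.012,"ty": 0,"tz": 0,"twist": 0,"fingers": 0.4},{"tx": 0.012,"ty": 0,"tz": 0,"twist": 0,"fingers": 0.4},{"tx": 0.012,"ty": 0,"tz": 0,"twist": 0,"fingers": 0.4},{"tx": 0,"ty": 0,"tz": 0,"twist": 0,"fingers": 0.4},{"tx": 0,"ty": 0,"tz": 0,"twist": 0,"fingers": 0.4},{"tx": 0,"ty": 0,"tz": 0,"twist": 0,"fingers": 0.4},{"tx": 0,"ty": 0,"tz": 0,"twist": 0,"fingers": 0.4}])

```text
clock: 9.5
eef_pos: [506.4, -53.7, 180.9]
tool_rot: [3.142, -0.0, 0.179]
force: [-0.7, 0.4, 0.0]
width: 33.8
gripper_force: 0.0
```

```bash
python3 -c "
from h import *
st();go(-69,-2,180)
cv2.imwrite('pics/e.png',np.hstack([cv2.resize(eyes.get_image('top')['color'][140:260,230:420],None,fx=2.1,fy=3.15),cv2.resize(eyes.get_image('scene')['color'][150:240,220:320],None,fx=4.2,fy=4.2)]))"
```

```text
9.5 [506.4 -53.7 180.9] [ 3.142 -0.     0.179] sorter [[-98.9  -1.7 180.9]] F [-0.7  0.4  0. ] 33.82502118700794 11.0
need units [0.1   0.001 0.003] twist 0.0003
```

View pics/e.png

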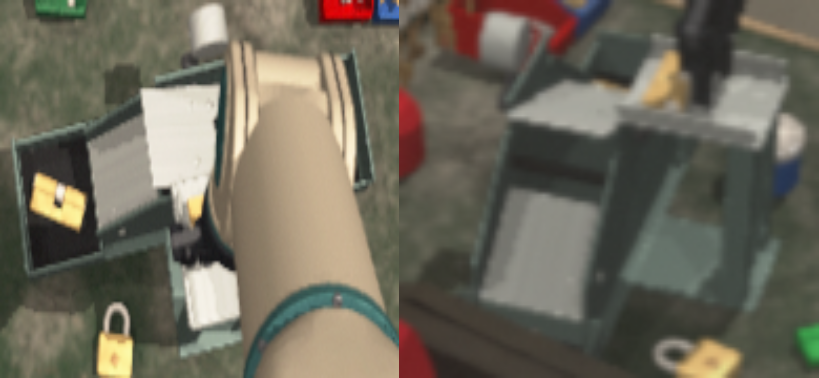

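carry_out(moves=[{"tx": 0,"ty": 0,"tz": 0,"twist": 0,"fingers": 0.4},{"tx": 0,"ty": 0,"tz": 0,"twist": 0,"fingers": 0.4},{"tx": 0,"ty": 0,"tz": 0,"twist": 0,"fingers": 0.4},{"tx": 0,"ty": 0,"tz": 0,"twist": 0,"fingers": 0.4}])

```text
clock: 10.1
eef_pos: [506.3, -53.7, 180.8]
tool_rot: [3.142, 0.0, 0.179]
force: [0.3, -0.1, 0.7]
width: 34.4
gripper_force: 0.0
```

```bash
python3 -c "
from h import *
d=eyes.get_image('scene')
for z in (20,60,100,130,150): print(W2S(Q,ray(d,[[269,171.4]],z)).round())
a=d['color'][155:185,255:295]; h=cv2.cvtColor(a,cv2.COLOR_BGR2HSV)
m=((h[...,0]>14)&(h[...,0]<30)&(h[...,1]>110)&(h[...,2]>100))
for r in m: print(''.join('#' if x else '.' for x in r))
cv2.imwrite('pics/f.png',cv2.resize(d['color'][140:200,240:320],None,fx=9,fy=9,interpolation=cv2.INTER_CUBIC))
"
```

```text
[[  38. -170.   20.]]
[[  22. -118.   60.]]
[[  6. -67. 100.]]
[[ -6. -28. 130.]]
[[-15.  -3. 150.]]
........................................
........................................
........................................
........................................
........................................
........................................
........................................
........................................
.............................###........
.............................###........
............................####........
............................###.........
...........................####.........
...........................#............
..........................####..........
..........................######........
.........................#######........
........................########........
........................####............
.........................##.............
........................................
........................................
........................................
........................................
........................................
........................................
........................................
........................................
........................................
........................................
```

View pics/f.png

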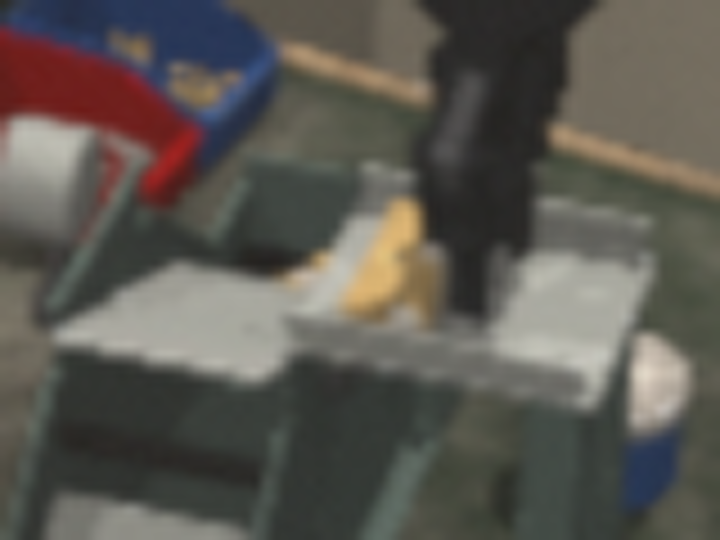

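The front cylinder's edge shows at about (310,270), consistent with it lying in the right-hand pan. The rear one is still on the deck at (385,265). I push on.

carry_out(moves=[{"tx": 0.012,"ty": 0,"tz": 0,"twist": 0,"fingers": 0.4},{"tx": 0.012,"ty": 0,"tz": 0,"twist": 0,"fingers": 0.4},{"tx": 0.012,"ty": 0,"tz": 0,"twist": 0,"fingers": 0.4},{"tx": 0.012,"ty": 0,"tz": 0,"twist": 0,"fingers": 0.4},{"tx": 0.012,"ty": 0,"tz": 0,"twist": 0,"fingers": 0.4},{"tx": 0.012,"ty": 0,"tz": 0,"twist": 0,"fingers": 0.4},{"tx": 0.012,"ty": 0,"tz": 0,"twist": 0,"fingers": 0.4},{"tx": 0.012,"ty": 0,"tz": 0,"twist": 0,"fingers": 0.4},{"tx": 0.012,"ty": 0,"tz": 0,"twist": 0,"fingers": 0.4},{"tx": 0.012,"ty": 0,"tz": 0,"twist": 0,"fingers": 0.4},{"tx": 0,"ty": 0,"tz": 0,"twist": 0,"fingers": 0.4},{"tx": 0,"ty": 0,"tz": 0,"twist": 0,"fingers": 0.4}])

```text
clock: 11.65
eef_pos: [541.8, -47.3, 180.8]
tool_rot: [3.142, -0.0, 0.179]
force: [-0.4, -0.3, 0.5]
width: 34.1
gripper_force: 0.0
```

carry_out(moves=[{"tx": 0.01,"ty": 0,"tz": 0,"twist": 0,"fingers": 0.4},{"tx": 0.01,"ty": 0,"tz": 0,"twist": 0,"fingers": 0.4},{"tx": 0.01,"ty": 0,"tz": 0,"twist": 0,"fingers": 0.4},{"tx": 0,"ty": 0,"tz": 0,"twist": 0,"fingers": 0.4},{"tx": 0,"ty": 0,"tz": 0,"twist": 0,"fingers": 0.4},{"tx": 0,"ty": 0,"tz": 0,"twist": 0,"fingers": 0.4},{"tx": -0.06,"ty": 0,"tz": 0,"twist": 0,"fingers": 0.4},{"tx": -0.08,"ty": 0,"tz": -0.02,"twist": 0,"fingers": 0.4},{"tx": -0.1,"ty": 0,"tz": -0.08,"twist": 0,"fingers": 0.4},{"tx": -0.12,"ty": 0,"tz": -0.12,"twist": 0,"fingers": 0.4},{"tx": 0,"ty": 0,"tz": -0.18,"twist": 0,"fingers": 0.4},{"tx": 0,"ty": 0,"tz": 0,"twist": 0,"fingers": 0.4}])

```text
clock: 13.15
eef_pos: [446.5, -65.3, 304.7]
tool_rot: [3.139, -0.009, 0.178]
force: [0.6, -0.1, -0.2]
width: 34.0
gripper_force: 0.0
```

```bash
python3 -c "
from h import *
st()
cv2.imwrite('pics/g.png',np.hstack([cv2.resize(eyes.get_image('top')['color'][140:260,230:420],None,fx=2.1,fy=3.15),cv2.resize(eyes.get_image('scene')['color'][150:240,220:320],None,fx=4,fy=4.2)]))"
```

```text
13.15 [446.5 -65.3 304.7] [ 3.139 -0.009  0.178] sorter [[-160.    -2.5  304.7]] F [ 0.6 -0.1 -0.2] 33.96822561409137 11.0
```

```bash
python3 -c "
from h import *
for n in ('top','scene'):
    d=eyes.get_image(n); h=cv2.cvtColor(d['color'],cv2.COLOR_BGR2HSV)
    m=((h[...,0]>14)&(h[...,0]<30)&(h[...,1]>100)&(h[...,2]>60)).astype(np.uint8)
    k,_,s,c=cv2.connectedComponentsWithStats(m)
    for i in range(1,k):
        w=W2S(Q,ray(d,[c[i]],23))[0]
        if s[i,4]>5 and abs(w[0])<180 and abs(w[1])<260: print(n,c[i].round(),s[i,4],w.round())
"
```

```text
top [379. 171.] 48 [  32. -165.   23.]
top [391. 174.] 16 [  18. -196.   23.]
top [224. 193.] 20 [ 41. 256.  23.]
top [257. 204.] 255 [ -2. 175.  23.]
top [283. 252.] 162 [-141.  129.   23.]
scene [293. 237.] 142 [-142.  139.   23.]
```

View pics/g.png

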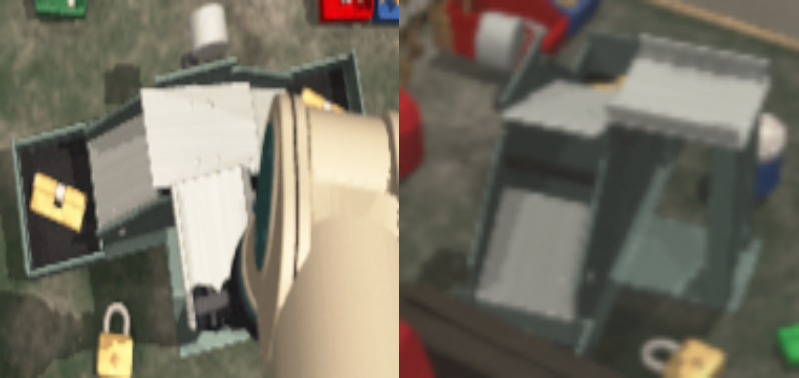

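The deck is empty and at least one cylinder lies in the right-hand pan at (320,98). The arm hides the rest, so I move it clear and re-measure.

carry_out(moves=[{"tx": 0,"ty": 0.15,"tz": 0,"twist": 0,"fingers": 0.4},{"tx": 0,"ty": 0.15,"tz": 0,"twist": 0,"fingers": 0.4},{"tx": 0,"ty": 0.15,"tz": 0,"twist": 0,"fingers": 0.4},{"tx": 0,"ty": 0.15,"tz": 0,"twist": 0,"fingers": 0.4},{"tx": 0,"ty": 0.15,"tz": 0,"twist": 0,"fingers": 0.4},{"tx": 0,"ty": 0.15,"tz": 0,"twist": 0,"fingers": 0.4},{"tx": 0,"ty": 0.15,"tz": 0,"twist": 0,"fingers": 0.4},{"tx": 0,"ty": 0.15,"tz": 0,"twist": 0,"fingers": 0.4},{"tx": -0.1,"ty": 0.15,"tz": 0,"twist": 0,"fingers": 0.4},{"tx": -0.1,"ty": 0.1,"tz": 0,"twist": 0,"fingers": 0.4},{"tx": 0,"ty": 0,"tz": 0,"twist": 0,"fingers": 0.4}])

```text
clock: 14.72
eef_pos: [458.0, -507.6, 298.3]
tool_rot: [-3.141, 0.005, 0.171]
force: [-0.6, 0.2, 0.0]
width: 34.4
gripper_force: 0.0
```

```bash
python3 -c "
from h import *
st()
d=eyes.get_image('top'); h=cv2.cvtColor(d['color'],cv2.COLOR_BGR2HSV)
m=((h[...,0]>14)&(h[...,0]<30)&(h[...,1]>100)&(h[...,2]>60)).astype(np.uint8)
k,_,s,c=cv2.connectedComponentsWithStats(m)
for i in range(1,k):
    w=W2S(Q,ray(d,[c[i]],23))[0]
    if s[i,4]>5 and abs(w[0])<180 and abs(w[1])<260: print(c[i].round(),s[i],w.round())
for r in m[155:210,345:412]: print(''.join('#' if x else '.' for x in r))
b=cv2.imread('pics/top0.png'); df=np.abs(b.astype(int)-d['color']).max(2)
print('tin diff',df[215:240,365:390].mean(),'padlock',df[235:262,275:295].mean(),'sorted',df[190:215,243:272].mean())
"
```

```text
14.725 [ 458.  -507.6  298.3] [-3.141  0.005  0.171] sorter [[-227.  -439.8  298.3]] F [-0.6  0.2  0. ] 34.3867134247839 11.0
[379. 178.] [363 168  34  22 394] [  11. -162.   23.]
[224. 193.] [223 188   3  11  18] [ 41. 256.  23.]
[257. 204.] [244 195  27  19 255] [ -2. 175.  23.]
[283. 252.] [276 245  18  16 159] [-141.  129.   23.]
...................................................................
...................................................................
...................................................................
...................................................................
...................................................................
...................................................................
...................................................................
...................................................................
...................................................................
...................................................................
...................................................................
................
[... 2342 characters left out ...]
.....................
...................................................................
...................................................................
...................................................................
...................................................................
...................................................................
...................................................................
...................................................................
...................................................................
...................................................................
tin diff 58.7952 padlock 6.04074074074074 sorted 6.904827586206896
```

```bash
python3 -c "
from h import *
d=eyes.get_image('top'); b=cv2.imread('pics/top0.png')
uv=[[364,173],[364,180],[381,189],[391,184],[380,168],[396,175],[392,187]]
for z in (23,45): print(z,W2S(Q,ray(d,uv,z))[:,:2].round().tolist())
for i in (b,d['color']):
    g=cv2.cvtColor(i,cv2.COLOR_BGR2GRAY)[208:250,355:400]
    print(cv2.moments((g>150).astype(np.uint8))['m00'],[ (c.mean()) for c in np.nonzero(g>150)])
    g=g[::2]; 
    for r in g: print(''.join(' .:-=+*#%@'[x//26] for x in r))
for r in cv2.cvtColor(d['color'],cv2.COLOR_BGR2GRAY)[160:198,350:412]: print(''.join(' .:-=+*#%@'[x//26] for x in r))
"
```

```text
23 [[33.0, -125.0], [14.0, -121.0], [-19.0, -161.0], [-9.0, -191.0], [39.0, -171.0], [13.0, -210.0], [-18.0, -192.0]]
45 [[27.0, -119.0], [9.0, -116.0], [-23.0, -155.0], [-14.0, -184.0], [34.0, -165.0], [8.0, -203.0], [-22.0, -185.0]]
540.0 [np.float64(18.846296296296295), np.float64(20.516666666666666)]
+====--------=======================---======
-------------=======-=========+++============
=------------=====-----------================
*-------------===---------------==+==========
%---------------=*%@%@@@@@@%#=---============
%+---::::..::-+%@@@@@@@@@@@@@@@#=============
%%::..::...:=%@@@@@@@@@@@@@@@@@@@*=======+===
#%-........=%@@@@@@@@@@@@@@@@@@@@@#=====++===
*%%....::..+@@@@@@@@@@@@@@@@@@@@@@%+===+=====
*#%-.::::.-#@@@@@@@@@@@@@@@@@@@@@@@*-========
+*%*:::::.:*@@@@@@@@@@@@@@@@@@@@@@@#---===+==
**%%:::::..+%@@@@@@@@@@@@@@@@@@@@@%+----=++==
++*%=::::..:+%@@@@@@@@@@@@@@@@@@@@*-----=====
***%%::::::.:=#@@@@@@@@@@@@@@@%@%+--==--===+=
@%*--::::::...:=*%@@@@@@@@@@@@@*=-======-===+
*++--:::::::::..:-=**#%%%%##*+=-=============
--------:::::----==:-::-=============-=======
-----------=
[... 2902 characters left out ...]
+=-----
%%%#######%%%%%%%%%#-......:--+*#%#-......:-:....-:::::=+=----
%%%%#####%%%%%%%%%%%*.......::--=+=:.............::::::=*=--=-
%%%%######%%%%%%%%%%*.........:::::..:..::.......::::::-*=--==
%%%%######%%%%%%#%%%*:............:..:.::::.......-:::::+=--==
%%%%######%%%%%####%*-.................::::.......-:::::++====
@%%%#######%%%%%%####=...............:.::::.......::::::=*====
%#%%%######%%%%%%%%%#+......:.:::......::::.......::::::=*====
%###*********##*#****+::...:...:::..::..:::........:::::-+====
%#++=+++++++++++++++++====-:::.::.::::..:::........-:::::++===
%%------------------------:.::::::::::::::::.......::.:::=+===
%%.::.::::::::::::::::::::::.:::::::..:...........:-++=---====
```

```bash
python3 -c "
from h import *
print(job.finish_job())"
```

```text
the job is handed in; nothing more can be done
None
```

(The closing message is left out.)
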